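Pop open the wide push-catch cupboard on a guitar maker's bench

TASK

Two small wooden cupboards with handle-less push-to-open doors stand on the bench. On the wider one, press the door in near its free edge and let go so that the catch springs it ajar by itself, then swing that door wide open, to about a right angle, and leave it there. Keep the narrow cupboard's door shut, and do not disturb the small tin standing on the wide cupboard.

Things in the scene. Friction and masses are not known exactly. Their poses are not given: they have to be found in the camera images.
- wide_hinge (a point): Top of the hinge line of the wide wooden cupboard's door (fixed box, mm: 190 wide, 130 deep, 120 high). Axes fixed to the box: x out of its front (which looks away from the robot), y along it to the hinge (the robot's left), z up. The flat handle-less door, shut, fills x 0 to 14, y 0 to -190, z -116 to 0; box front at x -8. Catch parts behind the door at y -145 to -165, over 55 below its top.
- wide_door (a joint): Door angle, rad: 0 shut, positive as the free edge swings out, stop 1.9. Pressed 150 mm from the hinge it yields at about 4 N for 6 mm to a hard stop (-0.041); past -0.025 the catch lets go for good, and once released a spring pushes the door to about 0.43, leaving a gap of over 50 mm behind it at 145 mm from the hinge. From there it swings with slight drag and stays where left.
- narrow_door (a joint): Door angle (rad, 0 shut, positive open) of the narrow cupboard, 125 mm wide, otherwise of the same build, depth, height and catch; it stands beside the wide one, on either side.
- tin: Small closed steel tin, 44 mm in diameter, 42 mm high, standing loose on the rear half (the robot's side) of the wide cupboard's top. Origin at the centre of its underside, z up.
Mind the look-alikes: they are no part of the job. There is more than one size of the tin; the one meant has the size given above.

How it is judged:
By the outcome, as a careful person would: the job done as asked, in the order asked, and still so for the second after the job is handed in, with the robot touching nothing.
It also fails if it takes over 45 s, if anything falls off the work surface, if the arm or the gripper's body presses on something with over 40 N, if the wrist force passes 120 N, or if a joint passes its speed limit or range.

ROBOT

A 6-joint arm with a two-finger parallel gripper is mounted at the origin on the work surface. World frame = base frame: x ahead of the robot, y to its left, z up, the work surface at z = 0. Lengths are in m, angles in rad, forces in N, time in s.
With the tool pointing down it reaches from about 0.325 to 0.9 m from the base axis. Payload 3.5 kg.
Tool frame: the origin (TCP) lies between the finger pads; the fingertips stand 22 mm ahead of it and the grasp point (between the pads) lies 3 mm ahead of it; z points along the fingers, y is the line along which they close (so a half turn about z gives the same grasp; the last joint's range is limited). The gripper opens to 85 mm and grips with 20 to 120 N. Pads are 22 mm wide; open, the fingers measure 114 mm over their backs; the gripper's body (76 mm by 85 mm) begins 54 mm behind the grasp point. The pads swing forward as they close: fully open they stand 13 mm farther back than shut.
Start: joints at [-1.409, 0.276, -0.026, 1.268, 0, 1.467], TCP at [0.164, -0.603, 0.253] pointing down, gripper open.
Joint ranges: [-3.12, 3.12], [-0.85, 1.88], [-1.08, 1.24], [-1.95, 2.15], [-1.57, 1.53], [-3.14, 3.14]. Speed limits (rad/s): [2.57, 2.57, 3.14, 3.14, 3.14, 3.14].

INTERFACE

Orientations are given as a unit quaternion [w, x, y, z].
In Python, from station import manip gives the robot as it stands.
- The arm moves only by the tool servo_tool, never from a script. Its argument "commands" is a list of rows, each an object with "linear": the shift along the world's x, y, z in cm, a list of three; "turn": the turn about the world's z in rad; "hand": the finger opening in cm, from 0 to 8.54. A call has 1 to 5 rows; each row shifts and turns the commanded pose from where the row before left it; what a row does not reach is not made up. A row lasts 1/12 s, in which the tool goes at most 41.7 mm and 7.16 degrees, less where a joint would pass 70% of its speed; a pose out of reach is approached as far as the arm can. A call with a gripper value outside its range is refused whole. The fingers move at their own pace and stop on an object; "newtons" is the grip in N (left out, the last holds). Time passes only in rows, so rows that do not move let the fingers close. It gives the time, the measured TCP pose, the force, the opening and the grip force at its end, in the units of the state.
- manip.read_state(): the state, without advancing time (a new reading comes with each control period).
- manip.get_image(name): name is "scene" or "top" or "wrist"; returns a dict with "image" (420x560x3 uint8, red, green, blue), "range_z" (420x560 float32, m along the optical axis (not along the pixel's ray), 0 where there is no reading), "K" (3x3 intrinsics, pixels), "k1" (the pictures are not rectified: a ray, as slopes to the right and down, at radius r is drawn at 1 + k1 r^2 times it, then the intrinsics apply), "rvec" (rotation vector, rad) and "tvec" (3), from world to camera coordinates, as OpenCV has them; the wrist camera has in their place "tool_from_camera" (4x4, takes a point from camera to tool coordinates, whose origin is the TCP and whose axes are the flange's). Camera axes: x right, y down, z forward; pixel columns grow to the right and rows downward; lengths in m; the calibration is good to about 2 mm. A picture is of the moment at which its call begins: read the wrist's pose just before it.
- manip.close_job(): hands the job in; it is judged then, once.
Trained networks look in a picture, given as the dict that the camera call returned (one of the last four; its "shot" number tells which), for a name from the list of things; names that differ only in an ending like _2 or _b are one class to them, and where a whole thing is asked for, a point or a joint stands for the part that bears it (a point fixed in the world has none). Each returns a list of dicts, best first, with "conf" (0 to 1); they miss things now and then, are a little off and sometimes report something else, mostly with a low value. They report only what shows in the picture. A call takes as long as a camera call. They do not tell look-alikes from the thing itself.
- manip.silhouettes(name, picture): "region" (420x560 bool, what is visible of it) and "rect" ([centre column, centre row, width, height] in pixels, round what is visible of it).
The state is a dict: "time_s": time; "joint_positions": joint angles; "dq": joint speeds; "joint_torque": joint torques, N m; "tcp_pos": TCP position; "tcp_rot": TCP orientation; "ft_force": force on the tool from outside, world axes, zero at the start; "torque": the same for the moment, N m; "finger_gap": finger opening in m; "grasp_force": force on a finger pad.
Only numpy, scipy, OpenCV 4.12 (cv2) and the standard library are available. Lean on these libraries where they do the work, as an engineer would, in place of code of your own. Each camera call takes 0.05 s, during which the arm holds its last target. There are 200 camera calls.

## Working session

There is one attempt and no reset: what is moved stays moved. The work goes in short steps, Python scripts to look and compute and a tool call to move; the robot and the scene stay as the last step left them, time stands still between calls to the robot, and variables do not carry over. Pictures are saved under pics/ and viewed, at most 10 in all, crops included, and the job is handed in when it is done.

Besides the shell and the picture viewer there is one more tool, called after "Call:" as name(argument=value, ...) on one line, values as JSON. servo_tool: Moves the arm, as the interface text tells. Its arguments: {"type":"object","properties":{"commands":{"type":"array","items":{"type":"object","properties":{"linear":{"type":"array","items":{"type":"number"}},"turn":{"type":"number"},"hand":{"type":"number"}}}},"newtons":{"type":"number"}},"required":["commands"]}

```bash
mkdir -p pics
cat > h.py <<'E'
import numpy as np, cv2
from station import manip
def pts(p, mask=None):
    h,w=p["range_z"].shape; v,u=np.mgrid[0:h,0:w]
    K=p["K"]; uv=np.stack([u,v],-1).reshape(-1,1,2).astype(float)
    n=cv2.undistortPoints(uv,np.array(K),np.array([p["k1"],0,0,0.])).reshape(h,w,2)
    z=p["range_z"]; c=np.dstack([n*z[...,None],z])
    if "rvec" in p:
        R=cv2.Rodrigues(np.array(p["rvec"],float))[0]; return (c-np.array(p["tvec"]).ravel())@R
    return c
def save(p,name): cv2.imwrite("pics/"+name,cv2.cvtColor(p["image"],cv2.COLOR_RGB2BGR))
E
python3 - <<'E'
from h import *
for n in("scene","top"):
    p=manip.get_image(n); save(p,n+"0.png"); P=pts(p); np.save(n+".npy",P)
    for o in("wide_door","narrow_door","tin"):
        for s in manip.silhouettes(o,p)[:4]:
            q=P[s["region"]&(p["range_z"]>0)]
            print(n,o,round(s["conf"],2),np.round(s["rect"]),np.round(np.percentile(q,[3,50,97],axis=0),3).tolist())
print(manip.read_state())
E
```

```text
scene wide_door 0.91 [238. 274.   8. 113.] [[0.509, 0.078, 0.014], [0.516, 0.214, 0.119], [0.526, 0.254, 0.122]]
scene tin 0.7 [300. 245.  25.  34.] [[0.385, 0.13, 0.121], [0.405, 0.186, 0.154], [0.424, 0.195, 0.164]]
scene tin 0.7 [333. 277.  15.  18.] [[0.312, 0.117, 0.005], [0.325, 0.136, 0.027], [0.337, 0.143, 0.034]]
scene tin 0.69 [347. 306.  18.  21.] [[0.297, 0.198, 0.006], [0.311, 0.217, 0.027], [0.324, 0.226, 0.033]]
top wide_door 0.77 [216. 154.  95.  15.] [[0.512, 0.065, 0.067], [0.519, 0.153, 0.118], [0.531, 0.244, 0.122]]
top narrow_door 0.57 [359. 159.  68.  24.] [[0.503, -0.205, 0.024], [0.516, -0.146, 0.118], [0.531, -0.086, 0.121]]
top tin 0.76 [197. 250.  13.  12.] [[0.297, 0.195, 0.005], [0.311, 0.206, 0.029], [0.324, 0.222, 0.032]]
top tin 0.71 [233. 246.  15.  13.] [[0.312, 0.113, 0.009], [0.326, 0.126, 0.029], [0.34, 0.14, 0.033]]
top tin 0.59 [200. 207.  26.  24.] [[0.388, 0.153, 0.123], [0.407, 0.17, 0.161], [0.427, 0.191, 0.163]]
{'time_s': 0.4, 'joint_positions': array([-1.40938021e+00,  2.76539245e-01, -2.66207253e-02,  1.26798296e+00,
       -2.43866520e-05,  1.46740035e+00]), 'dq': array([-0.00151803, -0.0005137 ,  0.0024325 ,  0.00039301, -0.00045135,
        0.00276356]), 'joint_torque': array([-5.74772694e-04, -4.44863820e+01,  2.95033443e+01,  5.71993995e-03,
       -7.54065900e-05,  3.06943292e-06]), 'tcp_pos': array([ 0.16354956, -0.60311387,  0.25312256]), 'tcp_rot': array([-1.72872983e-04,  9.91247102e-01,  1.32019513e-01, -1.72149230e-05]), 'ft_force': array([-0.49648266, -0.15772239,  0.01486451]), 'torque': array([ 0.03235414, -0.02472912,  0.03339074]), 'grasp_force': 0.0, 'finger_gap': 0.08533116726238679}
```

View pics/top0.png

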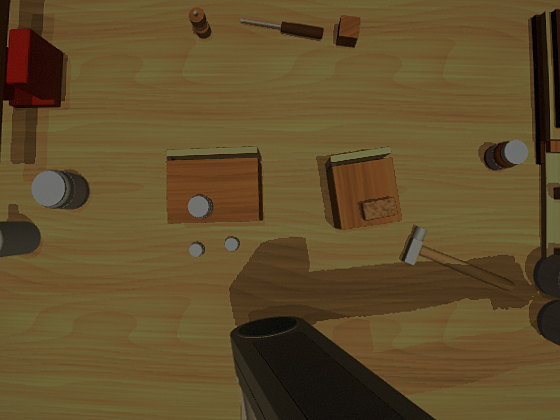

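View pics/scene0.png

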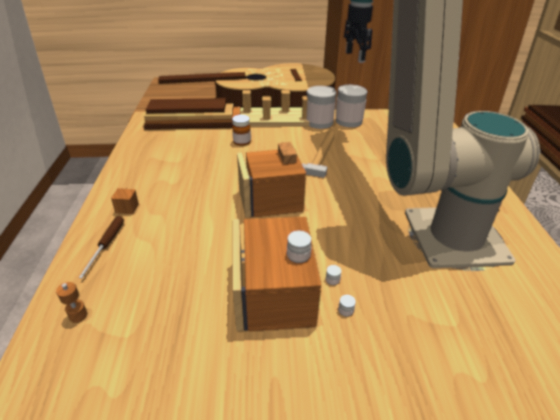

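Run:
```python
from h import *
P=np.load("top.npy")
for lo,hi in((0.10,0.135),):
    m=(P[...,2]>lo)&(P[...,2]<hi)&(P[...,0]>.3)&(P[...,0]<.6)
    n,l,st,_=cv2.connectedComponentsWithStats(m.astype(np.uint8))
    for i in range(1,n):
        if st[i,4]>80:
            q=P[l==i]; r=cv2.minAreaRect((q[:,:2]*1000).astype(np.float32))
            print(st[i],r,np.round(cv2.boxPoints(r)),np.median(q[:,2]))
# front edge profile: max x by y bin
q=P[m]
for y in np.arange(-.24,.30,.02):
    s=q[(abs(q[:,1]-y)<.008)]
    if len(s)>5: print(round(y,2),np.round(np.percentile(s[:,0],[1,99]),4),len(s))
p=P[(P[...,2]>.03)];
```

```text
[ 166  146   94   77 6187] ((453.355224609375, 156.32687377929688), (152.89266967773438, 191.1927032470703), 2.4060003757476807) [[373. 249.]
 [381.  58.]
 [534.  64.]
 [526. 255.]] 0.11938501399021573
[ 330  146   72   84 3880] ((449.88763427734375, -157.66885375976562), (153.32029724121094, 124.9904556274414), 9.396392822265625) [[ 364. -109.]
 [ 384. -232.]
 [ 536. -207.]
 [ 515.  -83.]] 0.11926800410400025
[ 31 181  18  24  98] ((437.7613220214844, 542.1744995117188), (35.364845275878906, 51.25844955444336), 75.02545928955078) [[408. 532.]
 [458. 518.]
 [467. 553.]
 [418. 566.]] 0.10074717271546371
[  0 222  13  33 309] ((336.9668884277344, 611.5556030273438), (70.54429626464844, 24.160043716430664), 10.673563003540039) [[300. 617.]
 [305. 593.]
 [374. 606.]
 [369. 630.]] 0.11601749120676677
-0.22 [0.3828 0.4898] 215
-0.2 [0.3805 0.5332] 433
-0.18 [0.3782 0.5299] 437
-0.16 [0.374  0.5266] 430
-0.14 [0.3717 0.5222] 569
-0.12 [0.3675 0.5189] 555
-0.1 [0.3779 0.5158] 425
-0.08 [0.4963 0.5137] 17
0.06 [0.3816 0.5291] 296
0.08 [0.3814 0.5306] 558
0.1 [0.3811 0.5303] 557
0.12 [0.3788 0.5307] 566
0.14 [0.3786 0.5281] 546
0.16 [0.3783 0.5284] 461
0.18 [0.376  0.5278] 390
0.2 [0.3758 0.5261] 445
0.22 [0.3755 0.5259] 550
0.24 [0.3752 0.524 ] 549
0.26 [0.4686 0.4967] 7
```

Candidates in the top picture:
- **Cupboards:** the left one at (213,187) is about 191 mm wide, so it is the wide one. The right one at (362,190) is about 125 mm wide, so it is the narrow one.
- **Tins:** one at (200,207) stands on the wide cupboard and is about 44 mm across. The two at (197,250) and (233,246) stand on the bench and are smaller.

I choose the left cupboard and the tin at (200,207), and will check both in a crop.

Run:
```python
from h import *
a=cv2.imread("pics/top0.png")[130:265,150:330]; cv2.imwrite("pics/crop1.png",cv2.resize(a,None,fx=4,fy=4,interpolation=cv2.INTER_CUBIC))
P=np.load("top.npy");m=(P[...,2]>.155)&(P[...,2]<.17)&(abs(P[...,0]-.407)<.04)&(abs(P[...,1]-.17)<.04)
print(cv2.minEnclosingCircle((P[m][:,:2]*1000).astype(np.float32)))
h=P[(P[...,0]>.2)&(P[...,0]<.85)&(P[...,1]<.5)&(P[...,1]>-.4)]; print(np.nanpercentile(h[:,2],[50,99,99.9]))
```

```text
((406.8287353515625, 173.93455505371094), 20.826194763183594)
[1.99831450e-04 5.66720426e-01 8.89709360e-01]
```

View pics/crop1.png

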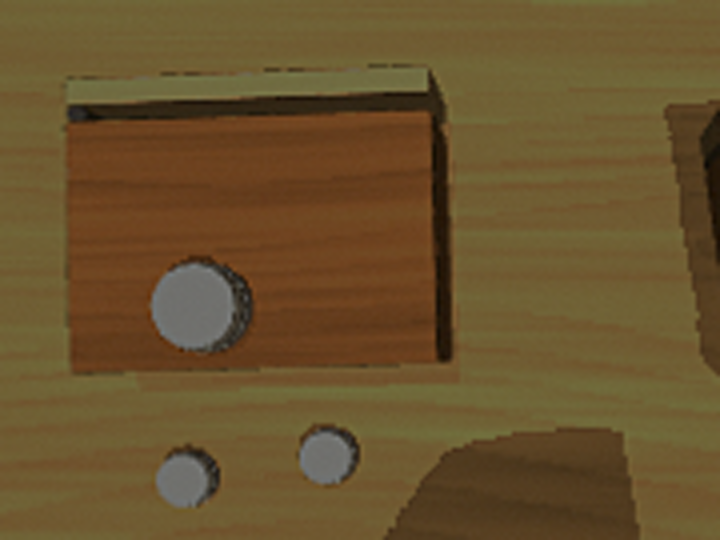

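Call:
servo_tool(commands=[{"linear":[2,3.2,0],"turn":0,"hand":0},{"linear":[2,3.2,0],"turn":0,"hand":0},{"linear":[2,3.2,0],"turn":0,"hand":0},{"linear":[2,3.2,0],"turn":0,"hand":0},{"linear":[2,3.2,0],"turn":0,"hand":0}])

```text
time_s: 0.82
tcp_pos: [0.2641, -0.4417, 0.2534]
tcp_rot: [0.0, 0.991, 0.132, 0.0]
ft_force: [0.3, -0.6, 0.3]
finger_gap: 0.0259
grasp_force: 0.0
```

The crop shows the wide cupboard with its pale door at the top. The hinge pin is at the left end (80,112), so the free edge is at the right (430,80). The 42 mm tin at (198,305) is the one on the roof, and the two small tins are on the bench. The choice is confirmed.

Call:
servo_tool(commands=[{"linear":[2.2,3.4,0],"turn":-0.045,"hand":0},{"linear":[2.2,3.4,0],"turn":-0.045,"hand":0},{"linear":[2.2,3.4,0],"turn":-0.045,"hand":0},{"linear":[2.2,3.4,0],"turn":-0.045,"hand":0},{"linear":[2.2,3.4,0],"turn":-0.045,"hand":0}])

```text
time_s: 1.23
tcp_pos: [0.3742, -0.2715, 0.2536]
tcp_rot: [0.0, 1.0, 0.019, 0.0]
ft_force: [0.5, -0.5, 0.6]
finger_gap: -0.0001
grasp_force: 0.0
```

Call:
servo_tool(commands=[{"linear":[2.2,3.4,0],"hand":0},{"linear":[2.2,3.4,0],"hand":0},{"linear":[2.2,3.4,0],"hand":0},{"linear":[2.2,3.4,0],"hand":0},{"linear":[2.2,3.4,0],"hand":0}])

```text
invalid input at $.commands[0]: expected keys linear, turn, hand
```

Call:
servo_tool(commands=[{"linear":[2.2,3.4,0],"hand":0},{"linear":[2.2,3.4,0],"hand":0},{"linear":[2.2,3.4,0],"hand":0},{"linear":[2.2,3.4,0],"hand":0},{"linear":[2.2,3.4,0],"hand":0}])

```text
invalid input at $.commands[0]: expected keys linear, turn, hand
```

Call:
servo_tool(commands=[{"linear":[2.3,3.4,0],"turn":0,"hand":0},{"linear":[2.3,3.4,0],"turn":0,"hand":0},{"linear":[2.3,3.4,0],"turn":0,"hand":0},{"linear":[2.3,3.4,0],"turn":0,"hand":0},{"linear":[2.3,3.4,0],"turn":0,"hand":0}])

```text
time_s: 1.65
tcp_pos: [0.4894, -0.1013, 0.2537]
tcp_rot: [0.0, 1.0, 0.02, 0.0]
ft_force: [0.6, -0.7, 0.1]
finger_gap: -0.0
grasp_force: 0.0
```

Call:
servo_tool(commands=[{"linear":[2.3,3.4,0],"turn":0,"hand":0},{"linear":[2.3,3.4,0],"turn":0,"hand":0},{"linear":[2.3,3.4,0],"turn":0,"hand":0},{"linear":[2.3,3.4,0],"turn":0,"hand":0},{"linear":[2.3,3.4,0],"turn":0,"hand":0}])

```text
time_s: 2.07
tcp_pos: [0.6044, 0.0689, 0.2535]
tcp_rot: [0.0, 1.0, 0.02, 0.0]
ft_force: [0.5, -0.5, 0.1]
finger_gap: -0.0
grasp_force: 0.0
```

Call:
servo_tool(commands=[{"linear":[2.0,3.5,0],"turn":0,"hand":0},{"linear":[0,0,0],"turn":0,"hand":0}])

```text
time_s: 2.23
tcp_pos: [0.6272, 0.1011, 0.2529]
tcp_rot: [-0.003, 1.0, 0.028, 0.002]
ft_force: [1.2, -0.9, 0.3]
finger_gap: -0.0001
grasp_force: 0.0
```

Run:
```python
from h import *
s=manip.read_state(); p=manip.get_image("wrist"); save(p,"w1.png")
c=pts(p); T=np.array(p["tool_from_camera"]); from scipy.spatial.transform import Rotation as Ro
q=s["tcp_rot"]; R=Ro.from_quat([q[1],q[2],q[3],q[0]]).as_matrix()
W=(c@T[:3,:3].T+T[:3,3])@R.T+s["tcp_pos"]
m=(p["range_z"]>0)&(W[...,2]>.1)&(W[...,2]<.125)&(W[...,0]>.35)&(W[...,0]<.56)
for y in np.arange(-.2,.28,.02):
    k=W[m&(abs(W[...,1]-y)<.004)]
    if len(k)>5: print(round(y,2),np.round(np.percentile(k[:,0],[2,98]),4),len(k))
print(s["tcp_pos"], np.percentile(W[m][:,1],[1,99]))
```

```text
-0.18 [0.4492 0.4693] 75
-0.16 [0.4621 0.5263] 466
-0.14 [0.4717 0.523 ] 471
-0.12 [0.4812 0.5195] 388
-0.1 [0.4902 0.5163] 293
0.1 [0.4698 0.4985] 83
0.14 [0.5275 0.529 ] 58
0.16 [0.5266 0.5278] 11
0.18 [0.4776 0.5266] 45
0.2 [0.4617 0.526 ] 250
0.22 [0.511  0.5251] 234
0.24 [0.4959 0.5242] 350
[0.62715947 0.10114583 0.25294593] [-0.17707847  0.25012622]
```

Call:
servo_tool(commands=[{"linear":[0,0,-3.8],"turn":0,"hand":0},{"linear":[0,0,-3.8],"turn":0,"hand":0},{"linear":[0,0,-3.8],"turn":0,"hand":0},{"linear":[0,0,-3.8],"turn":0,"hand":0},{"linear":[0,0,0],"turn":0,"hand":0}])

```text
time_s: 2.7
tcp_pos: [0.6163, 0.0947, 0.0931]
tcp_rot: [-0.002, 1.0, 0.024, -0.008]
ft_force: [-1.5, -0.4, -1.7]
finger_gap: -0.0002
grasp_force: 0.0
```

Call:
servo_tool(commands=[{"linear":[-2,0,0],"turn":0,"hand":0},{"linear":[-2,0,0],"turn":0,"hand":0},{"linear":[-2,0,0],"turn":0,"hand":0},{"linear":[-1,0,0],"turn":0,"hand":0},{"linear":[0,0,0],"turn":0,"hand":0}])

```text
time_s: 3.12
tcp_pos: [0.5521, 0.0943, 0.1028]
tcp_rot: [-0.003, 1.0, 0.026, -0.0]
ft_force: [-0.2, 0.3, -0.0]
finger_gap: -0.0
grasp_force: 0.0
```

Call:
servo_tool(commands=[{"linear":[-0.3,0,0],"turn":0,"hand":0},{"linear":[-0.3,0,0],"turn":0,"hand":0},{"linear":[-0.3,0,0],"turn":0,"hand":0},{"linear":[-0.3,0,0],"turn":0,"hand":0},{"linear":[0,0,0],"turn":0,"hand":0}])

```text
time_s: 3.53
tcp_pos: [0.5432, 0.0944, 0.1018]
tcp_rot: [-0.003, 1.0, 0.026, 0.001]
ft_force: [2.8, -0.7, -0.4]
finger_gap: 0.0001
grasp_force: 0.0
```

Call:
servo_tool(commands=[{"linear":[-0.1,0,0],"turn":0,"hand":0},{"linear":[-0.1,0,0],"turn":0,"hand":0},{"linear":[-0.1,0,0],"turn":0,"hand":0},{"linear":[0,0,0],"turn":0,"hand":0}])

```text
time_s: 3.87
tcp_pos: [0.5399, 0.094, 0.1018]
tcp_rot: [-0.002, 1.0, 0.026, 0.001]
ft_force: [4.6, -1.7, 0.5]
finger_gap: -0.0001
grasp_force: 0.0
```

Call:
servo_tool(commands=[{"linear":[-0.1,0,0],"turn":0,"hand":0},{"linear":[-0.1,0,0],"turn":0,"hand":0},{"linear":[0,0,0],"turn":0,"hand":0},{"linear":[0,0,0],"turn":0,"hand":0}])

```text
time_s: 4.2
tcp_pos: [0.5376, 0.0941, 0.1017]
tcp_rot: [-0.003, 1.0, 0.026, 0.001]
ft_force: [4.6, -2.9, 1.2]
finger_gap: 0.0001
grasp_force: 0.0
```

Call:
servo_tool(commands=[{"linear":[-0.1,0,0],"turn":0,"hand":0},{"linear":[-0.05,0,0],"turn":0,"hand":0},{"linear":[0,0,0],"turn":0,"hand":0}])

```text
time_s: 4.45
tcp_pos: [0.5365, 0.0943, 0.1017]
tcp_rot: [-0.003, 1.0, 0.026, 0.001]
ft_force: [4.6, -1.3, -0.3]
finger_gap: -0.0002
grasp_force: 0.0
```

Call:
servo_tool(commands=[{"linear":[-0.1,0,0],"turn":0,"hand":0},{"linear":[0,0,0],"turn":0,"hand":0},{"linear":[0,0,0],"turn":0,"hand":0}])

```text
time_s: 4.7
tcp_pos: [0.5364, 0.0943, 0.1018]
tcp_rot: [-0.003, 1.0, 0.026, 0.002]
ft_force: [7.2, -2.1, -1.9]
finger_gap: -0.0002
grasp_force: 0.0
```

The door is at the stop: the force has gone up and the position hasn't changed. Now I back away quickly.

Call:
servo_tool(commands=[{"linear":[2,0,0],"turn":0,"hand":0},{"linear":[3.8,0,0],"turn":0,"hand":0},{"linear":[3.8,0,0],"turn":0,"hand":0},{"linear":[3.8,0,0],"turn":0,"hand":0},{"linear":[0,0,0],"turn":0,"hand":0}])

```text
time_s: 5.12
tcp_pos: [0.6739, 0.0944, 0.1003]
tcp_rot: [-0.003, 1.0, 0.026, 0.002]
ft_force: [1.8, -0.3, 0.7]
finger_gap: -0.0
grasp_force: 0.0
```

Call:
servo_tool(commands=[{"linear":[0,0,3.5],"turn":0,"hand":0},{"linear":[0,0,3.5],"turn":0,"hand":0},{"linear":[0,0,3.5],"turn":0,"hand":0},{"linear":[0,0,0],"turn":0,"hand":0}])

```text
time_s: 5.45
tcp_pos: [0.6708, 0.095, 0.2137]
tcp_rot: [-0.004, 1.0, 0.027, 0.004]
ft_force: [1.2, -0.3, 1.4]
finger_gap: -0.0001
grasp_force: 0.0
```

Run:
```python
from h import *
p=manip.get_image("top"); save(p,"top2.png"); P=pts(p)
for o in("wide_door","narrow_door","tin"):
    for s in manip.silhouettes(o,p)[:3]:
        q=P[s["region"]&(P[...,2]>.1)]
        if len(q): print(o,round(s["conf"],2),s["rect"],np.round(np.median(q,0),3),np.round(cv2.boxPoints(cv2.minAreaRect((q[:,:2]*1000).astype(np.float32)))).tolist())
```

```text
narrow_door 0.58 [357.6, 160.4, 67.6, 22.4] [ 0.516 -0.144  0.119] [[492.0, -88.0], [512.0, -208.0], [535.0, -204.0], [515.0, -84.0]]
```

View pics/top2.png

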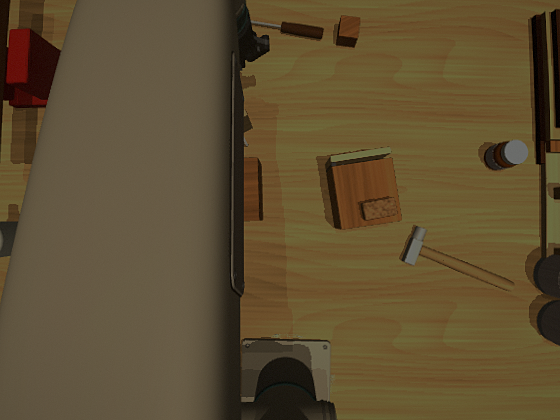

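The arm hides the wide cupboard in this view; only the narrow one at (362,190) shows, with its door shut. I'll use the wrist and scene cameras instead.

```bash
cat >> h.py <<'E'
def wrist(name):
    from scipy.spatial.transform import Rotation as Ro
    s=manip.read_state(); p=manip.get_image("wrist"); save(p,name)
    q=s["tcp_rot"]; R=Ro.from_quat([q[1],q[2],q[3],q[0]]).as_matrix(); T=np.array(p["tool_from_camera"])
    return p,(pts(p)@T[:3,:3].T+T[:3,3])@R.T+s["tcp_pos"]
def doortop(z,W):
    m=(z>0)&(W[...,2]>.105)&(W[...,2]<.125)&(W[...,0]>.5)&(W[...,0]<.8)&(W[...,1]>-.05)&(W[...,1]<.35)
    for y in np.arange(0,.28,.015):
        k=W[m&(abs(W[...,1]-y)<.003)]
        if len(k)>3: print(round(y,3),np.round(np.percentile(k[:,0],[3,97]),4),len(k))
E
python3 - <<'E'
from h import *
p,W=wrist("w2.png"); doortop(p["range_z"],W)
q=manip.get_image("scene"); save(q,"s2.png"); print("scene"); doortop(q["range_z"],pts(q))
cv2.imwrite("pics/ws2.png",cv2.resize(np.hstack([cv2.imread("pics/w2.png"),cv2.imread("pics/s2.png")]),(800,300)))
E
```

```text
0.165 [0.5547 0.5649] 84
0.18 [0.5475 0.5524] 13
scene
0.075 [0.5002 0.5063] 7
0.09 [0.502  0.6074] 16
0.105 [0.5017 0.6013] 26
0.12 [0.5014 0.5933] 30
0.135 [0.5026 0.5856] 28
0.15 [0.501  0.5781] 30
0.165 [0.5005 0.5701] 31
0.18 [0.5003 0.5625] 35
0.195 [0.5    0.5543] 34
0.21 [0.5016 0.5475] 33
0.225 [0.5238 0.54  ] 30
0.24 [0.515  0.5319] 31
0.255 [0.5026 0.5231] 76
```

View pics/ws2.png

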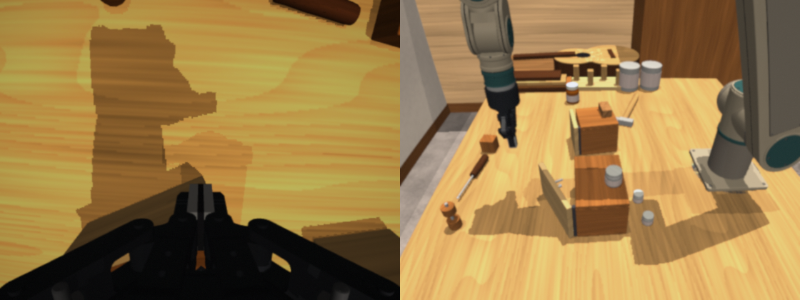

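The scene picture shows the wide door ajar at about 0.43 rad at (557,200), with the tin still standing at (613,175). Next I insert the closed fingers behind the door from above.

Call:
servo_tool(commands=[{"linear":[-3.2,0.1,0],"turn":0,"hand":0},{"linear":[-3.2,0.1,0],"turn":0,"hand":0},{"linear":[-3.2,0.2,0],"turn":0,"hand":0},{"linear":[-3.0,0.1,0],"turn":0,"hand":0},{"linear":[0,0,0],"turn":0,"hand":0}])

```text
time_s: 6.17
tcp_pos: [0.5338, 0.0969, 0.203]
tcp_rot: [-0.004, 1.0, 0.029, -0.006]
ft_force: [-1.3, 0.2, 0.1]
finger_gap: 0.0
grasp_force: 0.0
```

Call:
servo_tool(commands=[{"linear":[0,0,-2.0],"turn":0,"hand":0},{"linear":[0,0,-2.0],"turn":0,"hand":0},{"linear":[0,0,-2.0],"turn":0,"hand":0},{"linear":[0,0,0],"turn":0,"hand":0}])

```text
time_s: 6.5
tcp_pos: [0.5382, 0.0966, 0.141]
tcp_rot: [-0.004, 1.0, 0.028, -0.005]
ft_force: [-1.2, -0.9, -1.1]
finger_gap: 0.0
grasp_force: 0.0
```

Call:
servo_tool(commands=[{"linear":[0.5,0.3,0],"turn":0,"hand":0},{"linear":[0,0,-1.5],"turn":0,"hand":0},{"linear":[0,0,-1.5],"turn":0,"hand":0},{"linear":[0,0,0],"turn":0,"hand":0}])

```text
time_s: 6.83
tcp_pos: [0.5469, 0.0985, 0.1149]
tcp_rot: [-0.004, 1.0, 0.029, -0.002]
ft_force: [-0.7, 0.2, 0.2]
finger_gap: -0.0001
grasp_force: 0.0
```

Call:
servo_tool(commands=[{"linear":[0.85,0.7,0],"turn":0,"hand":0},{"linear":[0.85,0.7,0],"turn":0,"hand":0},{"linear":[1.2,0.7,0],"turn":0,"hand":0},{"linear":[1.1,0.7,0],"turn":0,"hand":0},{"linear":[1.1,0.7,0],"turn":0,"hand":0}])

```text
time_s: 7.25
tcp_pos: [0.6019, 0.1196, 0.1179]
tcp_rot: [-0.01, 0.999, 0.041, 0.001]
ft_force: [-1.0, -0.4, 0.9]
finger_gap: -0.0002
grasp_force: 0.4
```

Call:
servo_tool(commands=[{"linear":[1.1,0.7,0],"turn":0,"hand":0},{"linear":[1.1,1.1,0],"turn":0,"hand":0},{"linear":[0.9,1.2,0],"turn":0,"hand":0},{"linear":[0.9,1.2,0],"turn":0,"hand":0},{"linear":[0.8,1.3,0],"turn":0,"hand":0}])

```text
time_s: 7.67
tcp_pos: [0.6523, 0.1534, 0.1178]
tcp_rot: [-0.018, 0.998, 0.06, 0.0]
ft_force: [-0.2, -0.1, -0.2]
finger_gap: -0.0
grasp_force: 0.4
```

Call:
servo_tool(commands=[{"linear":[0.4,1.0,0],"turn":0,"hand":0},{"linear":[0.3,0.9,0],"turn":0,"hand":0},{"linear":[0.2,0.8,0],"turn":0,"hand":0},{"linear":[0.2,0.7,0],"turn":0,"hand":0},{"linear":[0.1,0.5,0],"turn":0,"hand":0}])

```text
time_s: 8.08
tcp_pos: [0.6642, 0.1772, 0.1164]
tcp_rot: [-0.024, 0.997, 0.074, -0.002]
ft_force: [0.2, 0.1, -0.3]
finger_gap: 0.0001
grasp_force: 0.2
```

Run:
```python
from h import *
s=manip.read_state(); print(np.round(s["joint_positions"],3),np.round(s["dq"],3),s["tcp_pos"],s["torque"],np.round(s["joint_torque"],1))
q=manip.get_image("scene"); save(q,"s3.png"); doortop(q["range_z"],pts(q))
```

```text
[ 0.148  0.474 -0.044  1.053  0.047  3.141] [ 0.041  0.035  0.052  0.022  0.013 -0.001] [0.66416401 0.17720567 0.11643837] [-0.15904726 -0.04406314 -0.02857543] [  0.1 -52.2  27.   -0.    0.2  -0. ]
0.075 [0.5002 0.5059] 7
0.09 [0.5019 0.506 ] 6
0.105 [0.5017 0.5056] 6
0.12 [0.5014 0.5054] 6
0.135 [0.5011 0.5031] 4
0.165 [0.5005 0.5025] 5
0.18 [0.5003 0.6603] 23
0.195 [0.5018 0.6892] 43
0.21 [0.6172 0.6665] 104
0.225 [0.5824 0.6266] 102
0.24 [0.5426 0.5875] 119
0.255 [0.5029 0.5479] 121
```

View pics/s3.png

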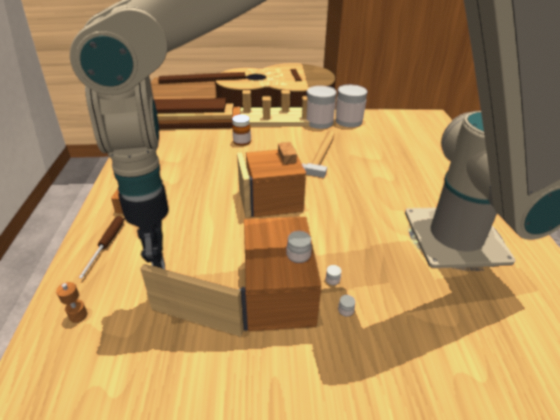

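The scene picture shows the door at about 1.1 rad, spanning (145,280) to (245,310), and the tin undisturbed at (299,245). Joint 6 is at the end of its range, so I turn the tool the other way first.

Call:
servo_tool(commands=[{"linear":[0,0,0],"turn":0.1,"hand":0},{"linear":[0,0,0],"turn":0.1,"hand":0},{"linear":[0,0,0],"turn":0.1,"hand":0},{"linear":[0,0,0],"turn":0.1,"hand":0},{"linear":[0,0,0],"turn":0,"hand":0}])

```text
time_s: 8.55
tcp_pos: [0.6637, 0.1767, 0.1163]
tcp_rot: [-0.023, 0.962, 0.272, -0.007]
ft_force: [-0.4, 0.8, -0.1]
finger_gap: -0.0004
grasp_force: 0.0
```

Run:
```python
from h import *
s=manip.read_state(); print(np.round(s["joint_positions"],4))
q=manip.get_image("scene"); doortop(q["range_z"],pts(q))
```

```text
[ 0.149   0.4843 -0.0276  1.0777  0.0435  2.7401]
0.075 [0.5002 0.5063] 9
0.09 [0.5004 0.5059] 8
0.105 [0.5016 0.5057] 6
0.12 [0.5014 0.5054] 7
0.135 [0.5013 0.5031] 4
0.15 [0.5008 0.5028] 5
0.165 [0.5008 0.5025] 4
0.18 [0.5003 0.674 ] 18
0.195 [0.5    0.6892] 41
0.21 [0.6184 0.6688] 99
0.225 [0.5826 0.6281] 109
0.24 [0.5434 0.5888] 118
0.255 [0.5044 0.5484] 131
```

Call:
servo_tool(commands=[{"linear":[0.2,0.8,0],"turn":0,"hand":0},{"linear":[0,0.8,0],"turn":0,"hand":0},{"linear":[0,0.8,0],"turn":0,"hand":0},{"linear":[0,0.8,0],"turn":0,"hand":0},{"linear":[0,0.7,0],"turn":0,"hand":0}])

```text
time_s: 9.02
tcp_pos: [0.6659, 0.217, 0.1163]
tcp_rot: [-0.023, 0.962, 0.271, -0.006]
ft_force: [0.0, -1.3, 0.2]
finger_gap: -0.0
grasp_force: 0.3
```

Call:
servo_tool(commands=[{"linear":[0,0.6,0],"turn":0,"hand":0},{"linear":[0,0.5,0],"turn":0,"hand":0},{"linear":[0,0.4,0],"turn":0,"hand":0},{"linear":[0,0.3,0],"turn":0,"hand":0},{"linear":[0,0,0],"turn":0,"hand":0}])

```text
time_s: 9.43
tcp_pos: [0.6658, 0.2344, 0.1163]
tcp_rot: [-0.023, 0.962, 0.271, -0.006]
ft_force: [-1.0, -0.4, 0.3]
finger_gap: -0.0003
grasp_force: 0.0
```

Run:
```python
from h import *
s=manip.read_state(); print(np.round(s["joint_positions"],4))
q=manip.get_image("scene"); W=pts(q)
m=(W[...,2]>.112)&(W[...,2]<.125)&(W[...,1]>.18)&(W[...,1]<.32)
for x in np.arange(.52,.72,.02):
    k=W[m&(abs(W[...,0]-x)<.004)]
    if len(k)>3: print(round(x,2),np.round(np.percentile(k[:,1],[3,97]),4),len(k))
```

```text
[0.2297 0.5131 0.0184 1.0911 0.0452 2.8219]
0.52 [0.2548 0.2671] 45
0.54 [0.2535 0.2672] 45
0.56 [0.252  0.2673] 48
0.58 [0.2548 0.2666] 44
0.6 [0.2535 0.2662] 45
0.62 [0.2531 0.2665] 46
0.64 [0.2533 0.2658] 43
0.66 [0.2439 0.2645] 68
0.68 [0.2429 0.2647] 47
0.7 [0.2515 0.2647] 10
```

Call:
servo_tool(commands=[{"linear":[0,0.3,0],"turn":0,"hand":0},{"linear":[0,0.3,0],"turn":0,"hand":0},{"linear":[0,0.2,0],"turn":0,"hand":0},{"linear":[0,0,0],"turn":0,"hand":0}])

```text
time_s: 9.82
tcp_pos: [0.6659, 0.2421, 0.1163]
tcp_rot: [-0.023, 0.962, 0.271, -0.006]
ft_force: [0.2, 0.3, -0.2]
finger_gap: -0.0001
grasp_force: 0.0
```

Call:
servo_tool(commands=[{"linear":[0,-1,0],"turn":0,"hand":0},{"linear":[0,-2,0],"turn":0,"hand":0},{"linear":[0,-2,0],"turn":0,"hand":0},{"linear":[0,0,3],"turn":0,"hand":0},{"linear":[0,0,3.5],"turn":0,"hand":0}])

```text
time_s: 10.23
tcp_pos: [0.663, 0.189, 0.1779]
tcp_rot: [-0.023, 0.963, 0.27, -0.011]
ft_force: [1.2, 0.2, 0.7]
finger_gap: -0.0002
grasp_force: 0.0
```

Call:
servo_tool(commands=[{"linear":[0,0,3.5],"turn":0,"hand":0},{"linear":[0,-2,2],"turn":0,"hand":0},{"linear":[0,-2,0],"turn":0,"hand":0},{"linear":[0,0,0],"turn":0,"hand":0},{"linear":[0,0,0],"turn":0,"hand":0}])

```text
time_s: 10.65
tcp_pos: [0.6661, 0.1503, 0.2368]
tcp_rot: [-0.023, 0.963, 0.27, -0.006]
ft_force: [0.6, -0.3, -0.9]
finger_gap: -0.0003
grasp_force: 0.0
```

Run:
```python
from h import *
s=manip.read_state(); print(s["time_s"],s["tcp_pos"],np.abs(s["dq"]).max())
q=manip.get_image("scene"); W=pts(q); save(q,"s4.png")
m=(W[...,2]>.112)&(W[...,2]<.125)&(W[...,1]>.18)&(W[...,1]<.32)
for x in np.arange(.52,.72,.04):
    k=W[m&(abs(W[...,0]-x)<.004)]
    if len(k)>3: print(round(x,2),np.round(np.percentile(k[:,1],[3,97]),4),len(k))
for s in manip.silhouettes("tin",q): print(s["rect"])
```

```text
10.65 [0.66607936 0.15025915 0.23680539] 0.023677558813844393
0.52 [0.2539 0.2678] 49
0.56 [0.2579 0.2694] 45
0.6 [0.258  0.2708] 43
0.64 [0.2592 0.2721] 41
0.68 [0.2589 0.2728] 47
[301.0, 245.9, 24.8, 32.0]
[345.5, 306.5, 16.7, 20.7]
[333.4, 276.4, 14.2, 16.6]
```

View pics/s4.png

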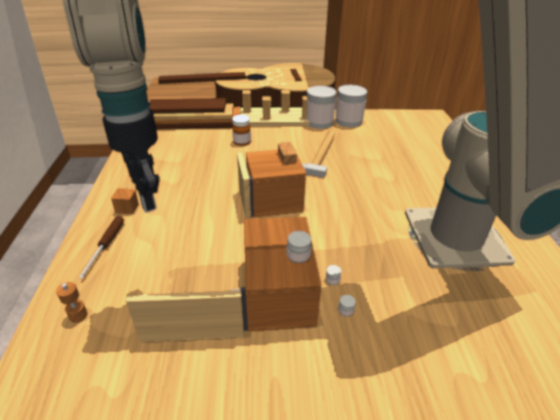

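The wide door now stands at about 1.56 rad, spanning (133,315) to (245,315). The tin at (300,246) hasn't moved, the narrow door is shut at (245,185), and the arm is clear. I'm handing the job in.

```bash
python3 -c "
from station import manip
print(manip.close_job())"
```

```text
the job is handed in; nothing more can be done
None
```

Job handed in after about 11 s of robot time: I pressed the wide door until its catch released and it sprang ajar, then swung it to about 90° and left it there; the narrow door is still shut, the tin is where it was, and the arm is clear of everything.

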